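Grease the polishing spindle

ROBOT

A 6-joint arm with a two-finger parallel gripper is mounted at the origin on the work surface. World frame = base frame: x ahead of the robot, y to its left, z up, the work surface at z = 0. Lengths are in m, angles in rad, forces in N, time in s.
With the tool pointing down it reaches from about 0.35 to 0.775 m from the base axis. Payload 7.3 kg.
Tool frame: the origin (TCP) lies at the very end of the fingers, on their centre line; the grasp point (between the pads) lies 19 mm behind it; z points along the fingers, y is the line along which they close (so a half turn about z gives the same grasp; the last joint's range is limited). The gripper opens to 92 mm and grips with 3 to 60 N. Pads are 19 mm wide; open, the fingers measure 130 mm over their backs; the gripper's body (75 mm by 190 mm) begins 47 mm behind the grasp point.
Start: joints at [-1.465, 0.342, 1.524, -0, 1.275, -0.146], TCP at [0.131, -0.508, 0.227] pointing down, gripper open.
Joint ranges: [-2.53, 2.53], [-0.77, 2.02], [0.04, 2.7], [-1, 4.14], [0.28, 2.66], [-3.11, 3.11]. Speed limits (rad/s): [2.57, 2.57, 3.14, 3.14, 3.14, 3.14].

INTERFACE

Orientations are given as [roll, pitch, yaw] about the fixed x, y, z axes, in that order (R = Rz(yaw) Ry(pitch) Rx(roll)).
In Python, from cell import * gives the robot as it stands.
- The arm moves only by the tool step_arm, never from a script. Its argument "commands" is a list of rows, each a list of 7 numbers: the opening, from 0 (shut) to 1 (fully open), then the shift along the world's x, y, z in cm, then the turn, a rotation vector about the world's x, y, z in rad. A call has 1 to 5 rows; each row is the pose to reach, as a shift and turn from the pose commanded when the call began; what a row does not reach only later rows make up. A row lasts 1/12 s, in which the tool goes at most 41.7 mm and 7.16 degrees, less where a joint would pass 70% of its speed; a pose out of reach is approached as far as the arm can. A call with a gripper value outside its range is refused whole. The fingers move at their own pace and stop on an object; "grip_force" is the grip in N (left out, the last holds). Time passes only in rows, so rows that repeat a pose let the fingers close. It gives the time, the measured TCP pose, the force, the opening and the grip force at its end, in the units of the state.
- observe(): the state, without advancing time (a new reading comes with each control period).
- read_camera(name): name is "scene" or "side" or "wrist"; returns the picture (400x640x3 uint8, red, green, blue); there is no depth.
- camera_model(name): a dict with "vfov" (degrees; the focal length in pixels is half the picture's height over the tangent of half this angle, whatever the lens; pixels are square), "cx", "cy" (the principal point, pixels), "world_to_cam" (4x4, takes a point from world to camera coordinates). Camera axes: x right, y up, looking along -z (the intrinsics and any distortion apply to the point x, -y, -z); pixel columns grow to the right and rows downward; lengths in m; the calibration is good to about 2 mm. A picture is of the moment at which its call begins: read the wrist's pose just before it. camera_model takes no time and is no camera call; for the wrist camera it gives the pose at the moment of the call.
- hand_in(): hands the job in; it is judged then, once.
The state is a dict: "time": time; "qpos": joint angles; "qvel": joint speeds; "joint_efforts": joint torques, N m; "tool_pos": TCP position; "tool_rot": TCP orientation; "contact_force": force on the tool from outside, world axes, zero at the start; "torque": the same for the moment, N m; "opening": finger opening in m; "grip_force": force on a finger pad.
Only numpy, scipy, OpenCV 4.12 (cv2) and the standard library are available. Lean on these libraries where they do the work, as an engineer would, in place of code of your own. Each camera call takes 0.05 s, during which the arm holds its last target. There are 200 camera calls.

TASK

Pull the bench cabinet's drawer out to its stop and leave it open, take the grease coupler (the thick round one with the hollow mouth) out of it, and press the coupler mouth-down and squarely onto the tilted grease nipple of the polishing spindle's bearing until it snaps in past the sprung jaws. Keep it pushed well in against the spring for at least two seconds, and finish while still gripping the coupler and holding it there. Leave the other two tools standing in the drawer and do not disturb the cast and the bottle on the bench.

Things in the scene. Friction and masses are not known exactly. Their poses are not given: they have to be found in the camera images.
- cabinet: dark wooden bench cabinet, fixed, 260 deep (x) x 250 wide (y) x 135 high; origin at the middle of the lower edge of its front face, its -x axis points out of its front, the way the drawer opens. Its one drawer has a front panel 12 thick before the cabinet's front face, top edge 116 above the bench; drawer side walls reach 54 above the bench
- drawer (a joint): how far the drawer is out, m: 0 shut, 0.16 at its stop. Light friction, about 2 N; stays where it is left
- handle (a point): middle of the drawer's steel bar handle: a horizontal round bar about 10 thick and 90 long along the cabinet's y, 45 mm out from the drawer front, 98 above the bench (37 below the cabinet's top); moves with the drawer, axes as the cabinet's
- seat (a point): top of the middle of three round seats in the drawer's wooden seat plate, 26 above the bench; moves with the drawer, axes as the cabinet's. The other seats lie 64 mm either side along y; which tool stands in which varies. With the drawer shut it is 60 mm behind the cabinet's front face, at the stop 100 mm in front of it
- coupler: grease coupler, 96 tall, 0.2 kg: round aluminium grip of diameter 34 from 37 to 90 mm above the mouth; steel nose of diameter 24 below with a collar of diameter 32 round it 19 mm up. The mouth, at the lower end, is a bore of diameter 17, 10 deep. Origin at the centre of the mouth's rim, z from mouth to grip end. Stands mouth down, 12 deep in a drawer seat, mouth 14 above the bench: lift it
- coupler_bore (a point): centre of the floor of the coupler's bore, 10 mm up from its rim: the face that pushes the nipple; axes as the coupler's
- pin_vise: bystander in the drawer: slim steel tool 80 tall, foot diameter 24, stem diameter 14; origin under its foot, z up
- arbor: bystander in the drawer: short aluminium tool 45 tall, foot diameter 24, top diameter 18; origin under its foot, z up
- bearing: grey pedestal bearing of a polishing spindle, fixed: base 70 (x) x 150 (y) x 20, housing of diameter 70 about a shaft along y, 60 above the bench; felt wheel of diameter 90 on the -y side, 142 mm from the origin (centre of the base's underside). A dark boss of diameter 28 on it carries the nipple, in the plane y = 0, leaning 0.44 rad (25 degrees) from vertical to the bearing's -x
- nipple_top (a point): centre of the top of the steel button-head grease nipple (head diameter 13, 9 high, chamfered; stem diameter 8); z points out along the nipple, 0.44 rad from vertical. Out, it stands 29 mm proud of the boss, 129 above the bench. It moves in when pushed. Either side, on posts 27 to 33 mm off along y, a sprung roller jaw reaches in to 13.5 mm from the axis, 4 mm above the head
- nipple (a joint): how far the nipple is pushed in along its axis, m: 0 out, 0.012 at its stop. Its spring pushes back with 5 N when out to 14 N at the stop and sends it out again when let go. On the way the coupler's collar spreads the two jaws and snaps in behind them: the whole push rises to about 15 N at 2 mm, falls to about 4 N near 7 mm, then jumps back to 10 N or more past 9 mm. It counts as held beyond 0.008
- cast: bystander: horseshoe-shaped plaster tooth cast, about 66 wide, 38 high, loose on the bench; origin at the centre of its underside
- bottle: bystander: amber bottle, diameter 64, 190 tall, loose on the bench; origin at the centre of its underside

How it is judged:
On the way, in this order (a step that is already met when the one before it is completed fails the run):
1. the drawer is pulled out to its stop (within 6 mm) (value of joint drawer above 0.154 m), for 0.1 s.
2. the gripper has lifted the coupler out of its seat, its mouth more than 60 mm above the bench (height (world z) of coupler above 0.06 m and contact force between the fingers and coupler above 1 N), for 0.1 s.
3. the coupler, held in the fingers and square on the nipple (within 0.14 rad, bore floor within 4 mm of the nipple's top), has pushed it past the snap, more than 8 mm in, and kept it there for 2 s (value of joint nipple above 0.008 m and distance between coupler_bore and nipple_top below 0.004 m and angle between the z axis of coupler and the z axis of nipple_top, either way round below 0.14 rad and angle between coupler's own z axis and vertical below 1 rad and contact force between the fingers and coupler above 1 N), for 2 s.
At the end, for the whole second after the job is handed in: The coupler, gripped by the fingers and at rest, sits squarely on the nipple (axes within 0.14 rad, bore floor within 4 mm of the nipple's top) and holds it more than 8 mm in with over 2 N; the drawer is still out (over 120 mm) and the other two tools stand in it (all of step 3 and contact force between coupler and bearing above 2 N and linear speed of coupler below 0.03 m/s and value of joint drawer above 0.12 m and height (world z) of each of pin_vise, arbor below 0.03 m); the arm keeps its last pose, push and grip.
It fails at once if another tool in the drawer is pulled out or tipped over (height (world z) of any of pin_vise, arbor above 0.04 m or angle between any of pin_vise, arbor's own z axis and vertical above 0.5 rad).
It fails at once if the cast or the bottle is shifted more than 30 mm or tipped over (distance of any of cast, bottle from where it was at the start of the episode above 0.03 m or angle between any of cast, bottle's own z axis and vertical above 0.5 rad).
It also fails if it takes over 54 s, if anything falls off the work surface, if the arm or the gripper's body presses on something with over 40 N, if the wrist force passes 120 N, or if a joint passes its speed limit or range.

## Working session

There is one attempt and no reset: what is moved stays moved. The work goes in short steps, Python scripts to look and compute and a tool call to move; the robot and the scene stay as the last step left them, time stands still between calls to the robot, and variables do not carry over. Pictures are saved under pics/ and viewed, at most 10 in all, crops included, and the job is handed in when it is done.

Besides the shell and the picture viewer there is one more tool, called after "Call:" as name(argument=value, ...) on one line, values as JSON. step_arm: Moves the arm, as the interface text tells. Its arguments: {"type":"object","properties":{"commands":{"type":"array"},"grip_force":{"type":"number"}},"required":["commands"]}

```bash
mkdir -p pics; ls; python3 - <<'E'
from cell import *
import cv2
for n in ("scene","side"):
    im=read_camera(n); cv2.imwrite(f"pics/{n}0.png",im[:,:,::-1]); m=camera_model(n); print(n,m)
s=observe(); print({k:s[k] for k in("time","tool_pos","tool_rot","opening","contact_force")})
E
```

```text
pics
scene {'vfov': 55.13477379383799, 'cx': 323.16033640470727, 'cy': 198.83419195208842, 'world_to_cam': array([[-0.26041293,  0.96541183, -0.01284908,  0.14157477],
       [-0.85068942, -0.2231326 ,  0.4759615 ,  0.48715005],
       [ 0.45663181,  0.1348771 ,  0.87937225, -1.18349778],
       [ 0.        ,  0.        ,  0.        ,  1.        ]])}
side {'vfov': 42.60062493851648, 'cx': 321.7525864658666, 'cy': 199.0633257788331, 'world_to_cam': array([[-0.79349926, -0.60836708, -0.01576138,  0.50509909],
       [ 0.41300415, -0.55734603,  0.72027285, -0.33524738],
       [-0.44697483,  0.56502646,  0.69351179, -1.14711579],
       [ 0.        ,  0.        ,  0.        ,  1.        ]])}
{'time': 0.1, 'tool_pos': array([ 0.13078736, -0.50808531,  0.22612402]), 'tool_rot': array([-3.14025013e+00, -2.04199459e-04,  2.51823381e-01]), 'opening': 0.09178285662304521, 'contact_force': array([ 0.05193927,  0.9177677 , -0.1056543 ])}
```

View pics/scene0.png

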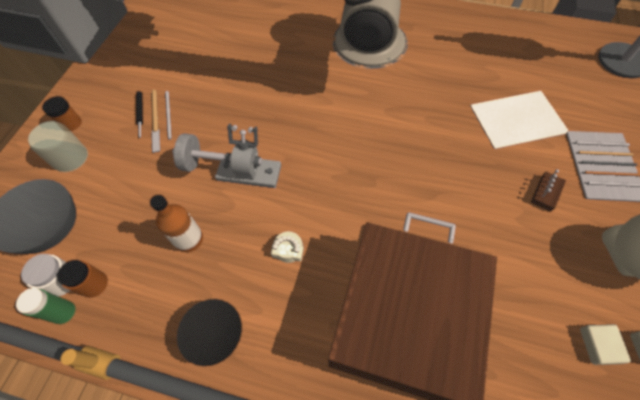

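View pics/side0.png

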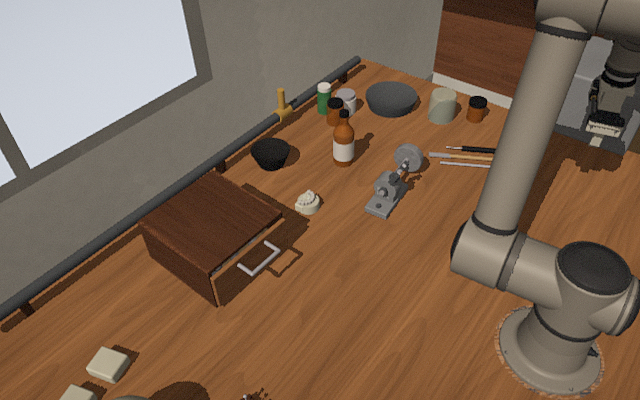

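The scene view shows the cabinet top with corners near (370,226), (497,262) and (333,357), the handle at about (405–455, 215–240), the bearing at (240,160), its nipple and jaws at (243,137), the cast at (288,247) and the bottle at (178,225). The side view shows the handle at (260,258) and the nipple at about (388,175).

I'll enlarge the parts that matter.

```bash
cat > h.py <<'E'
from cell import *
import numpy as np, cv2
def ray(n,u,v,m=None):
    m=m or camera_model(n); f=200/np.tan(np.radians(m["vfov"]/2)); T=m["world_to_cam"]
    d=T[:3,:3].T@np.array([(u-m["cx"])/f,-(v-m["cy"])/f,-1]); return -T[:3,:3].T@T[:3,3], d/np.linalg.norm(d)
def onz(n,u,v,z,m=None):
    o,d=ray(n,u,v,m); return o+d*(z-o[2])/d[2]
def tri(rs):
    A=sum(np.eye(3)-np.outer(d,d) for o,d in rs); b=sum((np.eye(3)-np.outer(d,d))@o for o,d in rs)
    p=np.linalg.solve(A,b); return p,[np.linalg.norm(np.cross(p-o,d)) for o,d in rs]
def proj(n,p,m=None):
    m=m or camera_model(n); f=200/np.tan(np.radians(m["vfov"]/2)); c=m["world_to_cam"]@np.append(p,1)
    return np.array([m["cx"]-f*c[0]/c[2], m["cy"]+f*c[1]/c[2]])
def crop(im,x0,y0,w,h,s): return cv2.resize(im[y0:y0+h,x0:x0+w],None,fx=s,fy=s,interpolation=cv2.INTER_CUBIC)
E
python3 - <<'E'
from h import *
a=cv2.imread("pics/scene0.png");b=cv2.imread("pics/side0.png")
t=np.vstack([np.hstack([crop(a,215,115,80,60,5),crop(b,350,140,80,60,5)]),np.hstack([crop(a,395,205,80,60,5),crop(b,225,225,80,60,5)])])
cv2.imwrite("pics/t1.png",t)
E
```

```text
(no output)
```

View pics/t1.png

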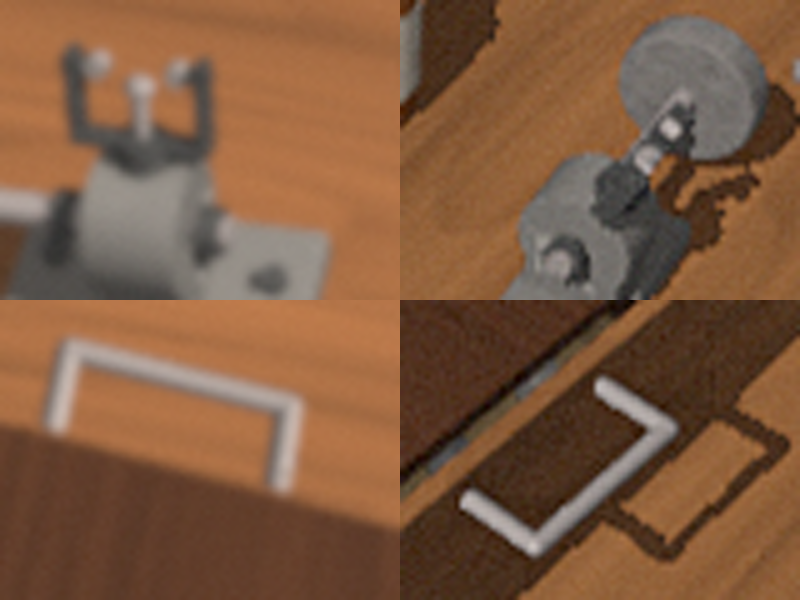

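```bash
python3 - <<'E'
from h import *
np.set_printoptions(precision=4,suppress=True)
S=[(409.4,215),(453.6,225.6)];D=[(278.6,251),(252,274)]
P=[tri([ray("scene",*s),ray("side",*d)]) for s in S for d in D]
for p in P: print("handle tri",p)
for s in S: print(onz("scene",*s,.098))
for d in D: print(onz("side",*d,.098))
n=onz("scene",243.6,132.4,.129); print("nip",n, "in side",proj("side",n))
for r in((234.6,128),(251,129.4)):
    q=onz("scene",*r,.134);print("roller",q,proj("side",q))
# base plate: grey corner / cabinet top
a=cv2.imread("pics/scene0.png"); h=cv2.cvtColor(a,cv2.COLOR_BGR2HSV)
m=((h[...,2]<115)&(h[...,0]<15)).astype(np.uint8); m[:, :330]=0;m[:215]=0; m[:,505:]=0
m=cv2.morphologyEx(m,cv2.MORPH_OPEN,np.ones((5,5)))
c=max(cv2.findContours(m,0,2)[0],key=cv2.contourArea); print(cv2.approxPolyDP(c,6,True).reshape(-1,2))
for p in ((370,225),(497,261)): print("cab",onz("scene",*p,.135))
for n_,p in (("scene",(288,247)),("scene",(180,230)),("scene",(160,203))): print(p,onz(n_,*p,.19 if p[0]==160 else .02))
E
```

```text
handle tri (array([0.6117, 0.2032, 0.097 ]), [np.float64(0.0013761566379218017), np.float64(0.0013761566379215824)])
handle tri (array([0.6185, 0.2404, 0.0687]), [np.float64(0.03871033019799806), np.float64(0.03871033019799811)])
handle tri (array([0.6081, 0.2569, 0.1331]), [np.float64(0.038033196053575045), np.float64(0.038033196053574976)])
handle tri (array([0.6142, 0.2934, 0.0991]), [np.float64(0.0009132630403711027), np.float64(0.0009132630403707773)])
[0.6131 0.2042 0.098 ]
[0.6141 0.2944 0.098 ]
[0.6106 0.2024 0.098 ]
[0.6144 0.292  0.098 ]
nip [ 0.5195 -0.1894  0.129 ] in side [397.4213 170.4858]
roller [ 0.5164 -0.2111  0.134 ] [402.7038 165.3818]
roller [ 0.5109 -0.174   0.134 ] [397.3226 173.3285]
[[330 238]
 [330 343]
 [337 345]
 [330 371]
 [417 399]
 [482 399]
 [493 257]
 [371 224]
 [356 242]]
cab [0.6734 0.1305 0.135 ]
cab [0.6851 0.3699 0.135 ]
(288, 247) [ 0.7171 -0.0331  0.02  ]
(180, 230) [ 0.7405 -0.2817  0.02  ]
(160, 203) [ 0.7541 -0.2522  0.19  ]
```

Call:
step_arm(commands=[[1, 2.5, 2.7, 0.7, 0, 0, 0], [1, 5, 5.4, 1.4, 0, 0, 0], [1, 7.5, 8.1, 2.1, 0, 0, 0], [1, 10, 10.8, 2.8, 0, 0, 0], [1, 12.5, 13.5, 3.5, 0, 0, 0]])

```text
time: 0.52
tool_pos: [0.2565, -0.3719, 0.2618]
tool_rot: [-3.141, 0.0, 0.251]
contact_force: [0.9, -1.1, 0.1]
opening: 0.0919
grip_force: 0.0
```

Call:
step_arm(commands=[[1, 2.5, 2.7, 0.7, 0, 0, -0.05], [1, 5, 5.4, 1.4, 0, 0, -0.1], [1, 7.5, 8.1, 2.1, 0, 0, -0.15], [1, 10, 10.8, 2.8, 0, 0, -0.2], [1, 12.5, 13.5, 3.5, 0, 0, -0.25]])

```text
time: 0.93
tool_pos: [0.3816, -0.2368, 0.297]
tool_rot: [-3.142, 0.0, -0.001]
contact_force: [0.4, 0.2, 0.4]
opening: 0.0918
grip_force: 0.0
```

Call:
step_arm(commands=[[1, 2, 2, 0, 0, 0, 0], [1, 4, 4, 0, 0, 0, 0], [1, 4, 4, 0, 0, 0, 0], [1, 4, 4, 0, 0, 0, 0]])

```text
time: 1.27
tool_pos: [0.4212, -0.1975, 0.2963]
tool_rot: [-3.141, 0.001, 0.005]
contact_force: [0.5, 0.6, 0.6]
opening: 0.0919
grip_force: 0.0
```

```bash
python3 - <<'E'
from h import *
im=read_camera("wrist"); cv2.imwrite("pics/w1.png",im[:,:,::-1]); np.save("w1.npy",camera_model("wrist"),allow_pickle=True)
s=observe();print(s["time"],s["tool_pos"],s["tool_rot"],s["qpos"]); o,d=ray("wrist",320,200);print(o,d); print(proj("wrist",[.5195,-.1894,.129]))
E
```

```text
1.3167 [ 0.42059298 -0.19828845  0.29632659] [-3.14152964e+00  1.16455748e-03  3.26495390e-03] [-6.05174497e-01  1.82078265e-01  1.54855915e+00 -6.21769205e-04
  1.41194685e+00  9.62455570e-01]
[ 0.49099299 -0.19659084  0.454563  ] [-0.2597329  -0.00233444 -0.96567768]
[311.45011673  74.29979886]
```

View pics/w1.png

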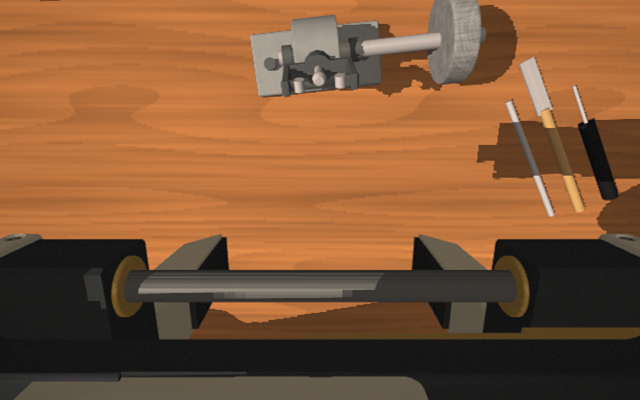

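The wrist view shows the bearing at about (315,55), with the nipple head near (319,76), the rollers at (299,86) and (340,80), and the base plate spanning (250–381, 20–97). The wheel is to the right at (455,40).

```bash
python3 - <<'E'
from h import *
a=cv2.imread("pics/w1.png"); t=crop(a,245,10,150,95,5); cv2.imwrite("pics/t2.png",t)
E
```

```text
(no output)
```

View pics/t2.png

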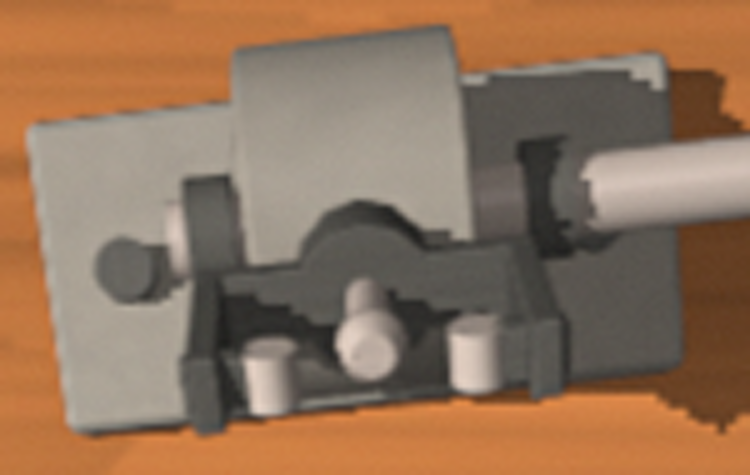

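```bash
python3 - <<'E'
from h import *
np.set_printoptions(precision=4,suppress=True)
m=np.load("w1.npy",allow_pickle=True).item()
W=lambda x,y,z:onz("wrist",245+x/5,10+y/5,z,m)
C=[W(*p,.02) for p in((32,130),(665,57),(680,368),(75,432))]
print(np.array(C),[np.linalg.norm(C[i]-C[(i+1)%4]) for i in range(4)]); c=np.mean(C,0)
d=(C[0]+C[3]-C[1]-C[2]); a=np.arctan2(-d[0],d[1]); print("centre",c,"yaw",a)
print("pred nipple",c[:2]+.0325*np.array([-np.cos(a),-np.sin(a)]))
print("wrist nip",W(372,355,.129)); print(tri([ray("wrist",319.4,81,m),ray("scene",243.6,132)]))
A,B=W(272,350,.134),W(474,330,.134);print("rollers",A,B,(A+B)/2, np.arctan2(*-(A-B)[:2]))
A,B=W(205,365,.137),W(545,330,.137);print("posts",A,B,(A+B)/2,np.linalg.norm(A-B))
E
```

```text
[[ 0.5706 -0.1176  0.02  ]
 [ 0.5864 -0.2635  0.02  ]
 [ 0.5188 -0.2703  0.02  ]
 [ 0.5037 -0.1247  0.02  ]] [np.float64(0.14678669539627479), np.float64(0.06795429740783349), np.float64(0.14643827036435644), np.float64(0.0672931518931291)]
centre [ 0.5449 -0.194   0.02  ] yaw 0.10571294348905372
pred nipple [ 0.5126 -0.1975]
wrist nip [ 0.5139 -0.1965  0.129 ]
(array([ 0.5136, -0.1951,  0.1208]), [np.float64(0.00162299492315409), np.float64(0.0016229949231541022)])
rollers [ 0.5143 -0.1789  0.134 ] [ 0.5177 -0.2144  0.134 ] [ 0.516  -0.1967  0.134 ] 3.0453002062344225
posts [ 0.5116 -0.1673  0.137 ] [ 0.5175 -0.2266  0.137 ] [ 0.5145 -0.197   0.137 ] 0.05966286194403646
```

Call:
step_arm(commands=[[0, 1.7, 3.6, -0.8, 0, 0, 0], [0, 3.4, 7.2, -1.6, 0, 0, 0], [0, 5.1, 10.8, -2.4, 0, 0, 0], [0, 6.8, 14.4, -3.2, 0, 0, 0], [0, 8.5, 18, -4, 0, 0, -0.02]])

```text
time: 1.73
tool_pos: [0.5058, -0.0184, 0.2564]
tool_rot: [3.141, 0.0, -0.021]
contact_force: [0.7, -0.8, -0.2]
opening: 0.0634
grip_force: 0.0
```

Call:
step_arm(commands=[[0, 1.7, 3.6, -0.8, 0, 0, 0], [0, 3.4, 7.2, -1.6, 0, 0, 0], [0, 5.1, 10.8, -2.4, 0, 0, 0], [0, 6.8, 14.4, -3.2, 0, 0, 0], [0, 8.5, 18, -4, 0, 0, -0.02]])

```text
time: 2.15
tool_pos: [0.5915, 0.1614, 0.2161]
tool_rot: [3.141, 0.0, -0.04]
contact_force: [0.3, -1.1, -0.5]
opening: 0.0295
grip_force: 0.0
```

Call:
step_arm(commands=[[0, 1.5, 3.0, -0.8, 0, 0, 0], [0, 3.1, 6, -1.2, 0, 0, 0], [0, 4.6, 8.7, -1.2, 0, 0, 0], [0, 4.6, 8.7, -1.2, 0, 0, 0]])

```text
time: 2.48
tool_pos: [0.6382, 0.2514, 0.2026]
tool_rot: [-3.141, 0.001, -0.036]
contact_force: [-0.7, 0.2, -0.2]
opening: 0.0035
grip_force: 0.0
```

```bash
python3 - <<'E'
from h import *
im=read_camera("wrist"); cv2.imwrite("pics/w2.png",im[:,:,::-1]); s=observe();print(s["time"],s["tool_pos"],s["tool_rot"],s["opening"])
for p in ([.6117,.2032,.098],[.6142,.2934,.098]): print(proj("wrist",p))
E
```

```text
2.5333 [0.63744972 0.24906571 0.20294264] [ 3.14097873e+00  1.75532999e-03 -3.71148568e-02] 0.0013702184933258306
[378.82365438 228.01746029]
[267.60645346 229.11168536]
```

View pics/w2.png

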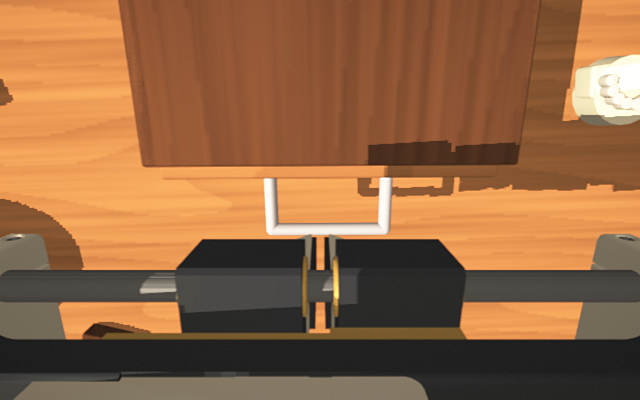

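The handle bar is level at row 229 (columns 271–384), which matches the prediction. I'll lower the closed fingers behind it.

Call:
step_arm(commands=[[0, 0, 0, -3, 0, 0, 0], [0, 0, 0, -6, 0, 0, 0], [0, 0, 0, -9, 0, 0, 0], [0, 0, 0, -11, 0, 0, 0], [0, 0, 0, -12.2, 0, 0, 0]])

```text
time: 2.95
tool_pos: [0.6355, 0.2455, 0.0798]
tool_rot: [3.139, 0.005, -0.041]
contact_force: [-0.5, 0.4, -0.3]
opening: 0.0003
grip_force: 0.0
```

Call:
step_arm(commands=[[0, 0, 0, 0, 0, 0, 0], [0, -1, 0, 0, 0, 0, 0], [0, -2, 0.1, 0, 0, 0, 0], [0, -3.5, 0.15, 0, 0, 0, 0], [0, -5, 0.2, 0, 0, 0, 0]])

```text
time: 3.37
tool_pos: [0.5884, 0.2494, 0.085]
tool_rot: [-3.141, -0.005, -0.04]
contact_force: [2.3, -1.8, -0.8]
opening: 0.0004
grip_force: 1.0
```

Call:
step_arm(commands=[[0, -2, 0.1, 0, 0, 0, 0], [0, -4, 0.15, 0, 0, 0, 0], [0, -6, 0.25, 0, 0, 0, 0], [0, -8, 0.3, 0, 0, 0, 0], [0, -9.5, 0.4, 0, 0, 0, 0]])

```text
time: 3.78
tool_pos: [0.4921, 0.2538, 0.085]
tool_rot: [-3.141, -0.004, -0.039]
contact_force: [0.7, -0.3, -1.0]
opening: 0.0003
grip_force: 0.3
```

Call:
step_arm(commands=[[0, -0.6, 0, 0, 0, 0, 0], [0, -1.2, 0, 0, 0, 0, 0], [0, -1.8, 0, 0, 0, 0, 0], [0, -2.2, 0, 0, 0, 0, 0], [0, -2.4, 0, 0, 0, 0, 0]])

```text
time: 4.2
tool_pos: [0.4702, 0.2546, 0.0837]
tool_rot: [-3.141, -0.006, -0.038]
contact_force: [11.5, -1.7, -2.2]
opening: 0.0
grip_force: 5.7
```

Call:
step_arm(commands=[[0, -0.2, 0, 0, 0, 0, 0], [0, -0.2, 0, 0, 0, 0, 0], [0, -0.2, 0, 0, 0, 0, 0], [0, 0.5, 0, 0, 0, 0, 0], [0, 0.8, 0, 0, 0, 0, 0]])

```text
time: 4.62
tool_pos: [0.4765, 0.2544, 0.0826]
tool_rot: [3.141, 0.0, -0.039]
contact_force: [0.3, 0.1, -0.3]
opening: 0.0005
grip_force: 0.0
```

Call:
step_arm(commands=[[0, 0, 0, 3, 0, 0, 0], [0, 0, 0, 6, 0, 0, 0], [0, 0, 0, 9, 0, 0, 0], [0, 0, 0, 13, 0, 0, 0], [0.5, 0, 0, 17, 0, 0, 0]])

```text
time: 5.03
tool_pos: [0.4748, 0.2543, 0.2535]
tool_rot: [3.14, 0.003, -0.038]
contact_force: [2.0, 0.3, -0.1]
opening: 0.0038
grip_force: 0.0
```

Call:
step_arm(commands=[[0.54, 0, 0, 0, 0, 0, 0], [0.54, 0, 0, 0, 0, 0, 0]])

```text
time: 5.2
tool_pos: [0.4766, 0.2549, 0.2549]
tool_rot: [-3.14, -0.004, -0.038]
contact_force: [0.3, -0.7, -1.2]
opening: 0.016
grip_force: 0.0
```

```bash
python3 - <<'E'
from h import *
im=read_camera("wrist"); cv2.imwrite("pics/w3.png",im[:,:,::-1]); np.save("w3.npy",camera_model("wrist"),allow_pickle=True)
s=observe();print(s["time"],s["tool_pos"],s["tool_rot"],s["opening"])
for y in(-.064,0,.064): print(proj("wrist",[.57,.252+y,.1]))
E
```

```text
5.25 [0.4756183  0.25455582 0.25283253] [-3.14146161e+00  8.42648141e-05 -3.81866906e-02] 0.01988965810199395
[394.82761298  75.47011069]
[319.88767107  78.51080547]
[245.23266531  81.53993894]
```

View pics/w3.png

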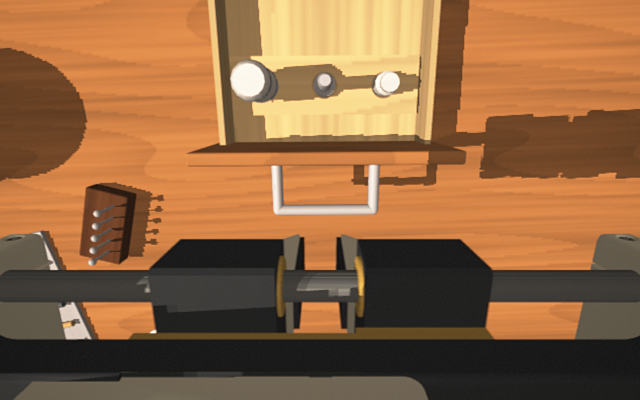

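The drawer is open. The coupler is the left, largest disc at about (249,81), in the +y seat. The slim pin vise is in the middle at (323,82) and the arbor on the right at (388,82).

```bash
python3 - <<'E'
from h import *
np.set_printoptions(precision=4,suppress=True)
a=cv2.imread("pics/w3.png"); m=np.load("w3.npy",allow_pickle=True).item()
h=cv2.cvtColor(a,cv2.COLOR_BGR2HSV); k=((h[...,1]<40)&(h[...,2]>170)).astype(np.uint8); k[:, :225]=0;k[:,280:]=0;k[120:]=0;k[:50]=0
c=max(cv2.findContours(k,0,2)[0],key=cv2.contourArea); (u,v),r=cv2.minEnclosingCircle(c); M=cv2.moments(c); print(u,v,r,M["m10"]/M["m00"],M["m01"]/M["m00"])
p=onz("wrist",u,v,.11,m);print(p,np.linalg.norm(onz("wrist",u+r,v,.11,m)-p))
print(onz("wrist",323,79,.094,m),onz("wrist",387,81,.059,m))
E
```

```text
247.0918426513672 79.55101776123047 16.814380645751953 247.1800957734749 79.55215490318551
[0.5707 0.3123 0.11  ] 0.01391812456501325
[0.57   0.2493 0.094 ] [0.5684 0.1869 0.059 ]
```

Call:
step_arm(commands=[[0.54, 2.4, 1.45, 0, 0, 0, 0], [0.54, 4.8, 2.9, 0, 0, 0, 0], [0.54, 7.2, 4.35, 0, 0, 0, 0], [0.54, 9.5, 5.8, -2, 0, 0, 0], [0.54, 9.5, 5.8, -5, 0, 0, 0]])

```text
time: 5.67
tool_pos: [0.5746, 0.3146, 0.2016]
tool_rot: [-3.14, -0.004, -0.038]
contact_force: [-0.8, -0.1, -0.6]
opening: 0.0488
grip_force: 0.0
```

Call:
step_arm(commands=[[0.54, 0, 0, -1, 0, 0, 0], [0.54, 0, 0, -2, 0, 0, 0], [0.54, 0, 0, -3, 0, 0, 0], [0.54, 0, 0, -4, 0, 0, 0], [0.54, 0, 0, -4, 0, 0, 0]])

```text
time: 6.08
tool_pos: [0.5698, 0.312, 0.1613]
tool_rot: [3.14, 0.002, -0.038]
contact_force: [-0.5, -0.3, -0.0]
opening: 0.0494
grip_force: 0.0
```

```bash
python3 - <<'E'
from h import *
im=read_camera("wrist"); cv2.imwrite("pics/w4.png",im[:,:,::-1])
s=observe();print(s["time"],s["tool_pos"],s["tool_rot"],s["opening"])
E
```

```text
6.1333 [0.57028863 0.31222691 0.16250737] [ 3.14107706e+00  9.78418980e-04 -3.83583711e-02] 0.049169855079427685
```

View pics/w4.png

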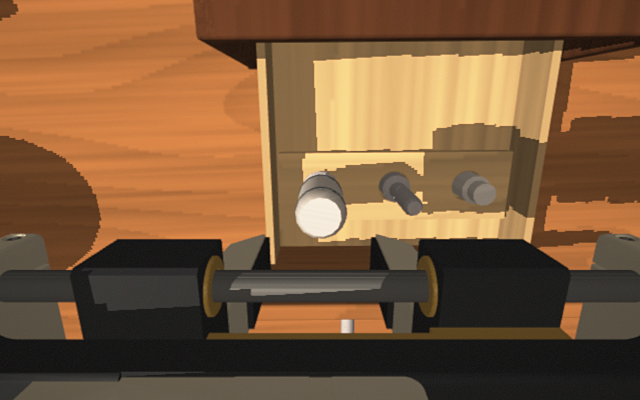

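The coupler top at (320,213) sits midway between the fingers (columns 268 and 373). I'll descend.

Call:
step_arm(commands=[[0.54, 0, 0, -2, 0, 0, 0], [0.54, 0, 0, -4, 0, 0, 0], [0.54, 0, 0, -6, 0, 0, 0], [0.54, 0, 0, -8, 0, 0, 0], [0.54, 0, 0, -9.7, 0, 0, 0]])

```text
time: 6.55
tool_pos: [0.5712, 0.3126, 0.0661]
tool_rot: [-3.141, -0.002, -0.038]
contact_force: [0.7, 0.2, -0.2]
opening: 0.0497
grip_force: 0.0
```

Call:
step_arm(commands=[[0.54, 0, 0, 0, 0, 0, 0], [0, 0, 0, 0, 0, 0, 0], [0, 0, 0, 0, 0, 0, 0], [0, 0, 0, 0, 0, 0, 0], [0, 0, 0, 0, 0, 0, 0]], grip_force=50)

```text
time: 6.97
tool_pos: [0.5719, 0.313, 0.0678]
tool_rot: [-3.14, -0.003, -0.038]
contact_force: [1.2, -0.9, 3.0]
opening: 0.0331
grip_force: 49.9
```

Call:
step_arm(commands=[[0, 0, 0, 0, 0, 0, 0], [0, 0, 0, 0, 0, 0, 0]])

```text
time: 7.13
tool_pos: [0.572, 0.313, 0.0677]
tool_rot: [-3.14, -0.003, -0.038]
contact_force: [-0.7, -0.0, 6.3]
opening: 0.0334
grip_force: 49.9
```

Call:
step_arm(commands=[[0, 0, 0, 2, 0, 0, 0], [0, 0, 0, 5, 0, 0, 0], [0, 0, 0, 8, 0, 0, 0], [0, 0, 0, 12, 0, 0, 0], [0, 0, 0, 16, 0, 0, 0]])

```text
time: 7.55
tool_pos: [0.5699, 0.3122, 0.2264]
tool_rot: [3.14, 0.003, -0.038]
contact_force: [2.0, 0.8, -2.7]
opening: 0.0332
grip_force: 49.9
```

Call:
step_arm(commands=[[0, -1, -3.5, 0, 0, 0, 0], [0, -2, -7, 0, 0, 0, 0], [0, -3, -10.5, 0, 0, 0, 0], [0, -4, -14, 0, 0, 0, 0], [0, -5, -17.5, 0, 0, 0, 0]])

```text
time: 7.97
tool_pos: [0.5196, 0.1361, 0.2256]
tool_rot: [3.141, 0.001, -0.038]
contact_force: [0.3, -1.0, -2.0]
opening: 0.0332
grip_force: 49.9
```

```bash
python3 - <<'E'
from h import *
from scipy.spatial.transform import Rotation as R
np.set_printoptions(precision=4,suppress=True)
s=observe();print(s["time"],s["tool_pos"],s["tool_rot"],s["opening"],s["grip_force"])
a=.105; zn=np.array([-np.sin(.44)*np.cos(a),-np.sin(.44)*np.sin(a),np.cos(.44)])
yt=-np.array([-np.sin(a),np.cos(a),0]); Z=-zn; X=np.cross(yt,Z); T=np.column_stack([X,yt,Z])
cur=R.from_euler("xyz",s["tool_rot"]); print("turn",(R.from_matrix(T)*cur.inv()).as_rotvec(), "euler",R.from_matrix(T).as_euler("xyz"))
N=np.array([.513,-.197,.129])
for d in(.06,.02,0): print(d,"TCP for mouth d above head:",N+zn*(d+.052),zn)
E
```

```text
7.9667 [0.5196 0.1361 0.2256] [ 3.1413  0.0007 -0.0377] 0.03315847730729415 49.925250727683306
turn [ 0.0151 -0.4408  0.1404] euler [ 3.1416 -0.44    0.105 ]
0.06 TCP for mouth d above head: [ 0.4656 -0.202   0.2303] [-0.4236 -0.0446  0.9048]
0.02 TCP for mouth d above head: [ 0.4825 -0.2002  0.1941] [-0.4236 -0.0446  0.9048]
0 TCP for mouth d above head: [ 0.491  -0.1993  0.176 ] [-0.4236 -0.0446  0.9048]
```

Call:
step_arm(commands=[[0, -0.5, -3.4, 0.2, 0.001, -0.044, 0.014], [0, -1.1, -6.8, 0.4, 0.003, -0.088, 0.028], [0, -1.6, -10.2, 0.6, 0.0045, -0.132, 0.042], [0, -2.2, -13.6, 0.8, 0.006, -0.176, 0.056], [0, -2.7, -17, 1, 0.0075, -0.22, 0.07]])

```text
time: 8.38
tool_pos: [0.4927, -0.0336, 0.2358]
tool_rot: [-3.134, -0.222, 0.032]
contact_force: [0.1, 0.8, -1.8]
opening: 0.033
grip_force: 49.9
```

Call:
step_arm(commands=[[0, -0.5, -3.4, -0.1, 0.001, -0.044, 0.014], [0, -1.1, -6.8, -0.2, 0.003, -0.088, 0.028], [0, -1.6, -10.2, -0.3, 0.0045, -0.132, 0.042], [0, -2.2, -13.6, -0.4, 0.006, -0.176, 0.056], [0, -2.7, -16.8, -0.5, 0.0075, -0.22, 0.07]])

```text
time: 8.8
tool_pos: [0.4658, -0.2019, 0.2309]
tool_rot: [3.141, -0.442, 0.105]
contact_force: [0.4, 0.1, -3.2]
opening: 0.0332
grip_force: 49.9
```

Call:
step_arm(commands=[[0, 0, 0, 0, 0, 0, 0], [0, 0, 0, 0, 0, 0, 0], [0, 0, 0, 0, 0, 0, 0]])

```text
time: 9.05
tool_pos: [0.4663, -0.2001, 0.2305]
tool_rot: [-3.14, -0.439, 0.102]
contact_force: [0.3, -0.5, -2.4]
opening: 0.0328
grip_force: 49.9
```

```bash
python3 - <<'E'
from h import *
for n in("wrist","scene","side"):
    cv2.imwrite(f"pics/{n}5.png",read_camera(n)[:,:,::-1])
np.save("w5.npy",camera_model("wrist"),allow_pickle=True)
s=observe();print(s["time"],s["tool_pos"],s["tool_rot"],s["opening"],s["contact_force"])
a=cv2.imread("pics/wrist5.png");b=cv2.imread("pics/scene5.png");c=cv2.imread("pics/side5.png")
t=np.vstack([crop(a,220,180,200,75,4),np.hstack([crop(b,205,95,80,60,5),crop(c,350,115,80,60,5)])]); cv2.imwrite("pics/t5.png",t); print(t.shape)
E
```

```text
9.2 [ 0.4672097  -0.19883628  0.2308243 ] [-3.14087029 -0.43951374  0.10649229] 0.03326640413251456 [-0.37465828 -0.36629536 -1.94206165]
(600, 800, 3)
```

View pics/t5.png

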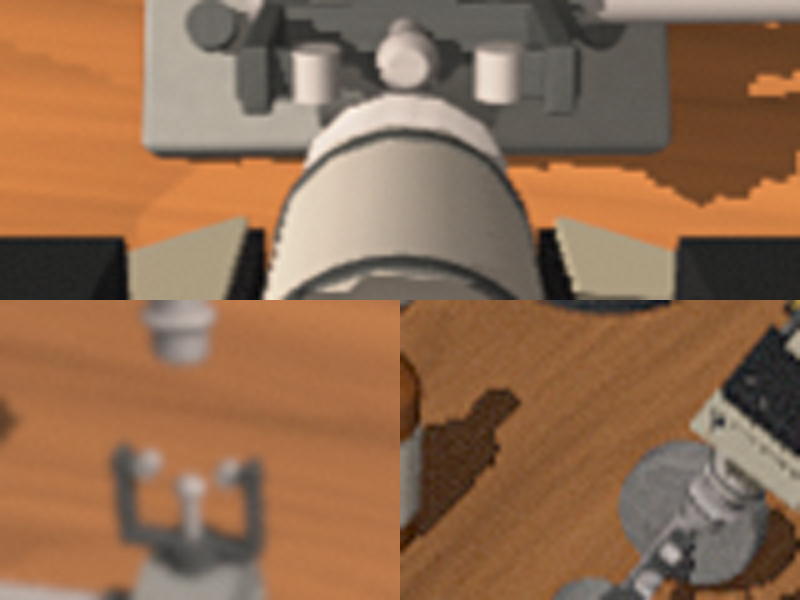

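The wrist crop shows the nipple at tile (404,62), with the coupler's axis on the same column (about 405) and the base edge level, so yaw and sideways position fit. In the scene crop the mouth is at (182,355) and the nipple at (190,487). Next I'll check the in-plane offset numerically.

```bash
python3 - <<'E'
from h import *
from scipy.spatial.transform import Rotation as R
np.set_printoptions(precision=4,suppress=True)
m=np.load("w5.npy",allow_pickle=True).item(); s=observe()
T=R.from_euler("xyz",s["tool_rot"]).as_matrix(); X,Y,Z=T.T; p=s["tool_pos"]; print("cx",m["cx"],"tcp",p,s["tool_rot"])
mouth=p+.052*Z; N=np.array([.513,-.197,.129])
P=lambda q:proj("wrist",q,m)
print("grip low edge",P(mouth-.037*Z+.017*X),"meas 321.2,213"); print("grip high",P(mouth-.090*Z+.017*X),"meas 320.5,245.7")
for h in(.017,.019,.022): print("collar",h,P(mouth-h*Z+.016*X),"meas 322,203.7")
print("nip",P(N),"meas 321,196; per mm X:",P(N+.001*X)-P(N),"coupler per mm",P(mouth-.037*Z+.018*X)-P(mouth-.037*Z+.017*X),"per mm Z",P(mouth-.036*Z+.017*X)-P(mouth-.037*Z+.017*X))
v=mouth-N; print("mouth-N in tool axes",T.T@v)
for n,mm,nn in(("scene",(205+182/5,95+55/5),(205+190/5,95+187/5)),):
    print(n,"mouth",proj(n,mouth),"low rim",mm,"nip",proj(n,N),nn)
    print(" perX",proj(n,mouth+.001*X)-proj(n,mouth)," perY",proj(n,mouth+.001*Y)-proj(n,mouth)," perZ",proj(n,mouth+.001*Z)-proj(n,mouth))
n="side";print("side mouth",(proj(n,mouth)-[350,115])*5+[400,300],"nip",(proj(n,N)-[350,115])*5+[400,300]," perX",5*(proj(n,mouth+.001*X)-proj(n,mouth))," perY",5*(proj(n,mouth+.001*Y)-proj(n,mouth))," perZ",5*(proj(n,mouth+.001*Z)-proj(n,mouth)))
E
```

```text
cx 319.92361666316947 tcp [ 0.4672 -0.1988  0.2308] [-3.1409 -0.4395  0.1065]
grip low edge [322.2147 213.0277] meas 321.2,213
grip high [323.3177 254.3708] meas 320.5,245.7
collar 0.017 [321.9414 204.5556] meas 322,203.7
collar 0.019 [321.966 205.494] meas 322,203.7
collar 0.022 [322.0037 206.9363] meas 322,203.7
nip [325.0687 200.2189] meas 321,196; per mm X: [ 0.0053 -1.189 ] coupler per mm [ 0.004  -1.8155] per mm Z [-0.0149 -0.557 ]
mouth-N in tool axes [ 0.0019 -0.0031 -0.0596]
scene mouth [240.5822 104.9014] low rim (241.4, 106.0) nip [241.4835 129.4884] (243.0, 132.4)
 perX [-0.1483  0.1807]  perY [-0.45  -0.051]  perZ [0.0345 0.4395]
side mouth [702.659  513.7975] nip [654.6942 574.7906]  perX [-1.4985 -1.1789]  perY [ 0.788  -1.0423]  perZ [-0.9236  1.076 ]
```

```bash
python3 - <<'E'
from h import *
from scipy.spatial.transform import Rotation as R
from scipy.ndimage import map_coordinates as mc
c=cv2.imread("pics/side5.png").astype(float); sat=c.max(2)-c.min(2); g=c.mean(2)
T=R.from_euler("xyz",[3.1416,-.44,.105]).as_matrix(); X,Y,Z=T.T; p=np.array([.4666,-.2005,.2306]); mouth=p+.052*Z
xs=np.arange(-24,25,3); print("x",xs)
for h in(-70,-66,-62,-58,-54,4,8,12,16,20,24,28,32,36):
    q=np.array([proj("side",mouth-h*1e-3*Z+x*1e-3*X) for x in xs]).T[::-1]
    print(h,mc(g,q,order=1).astype(int),"sat",mc(sat,q,order=1).astype(int))
E
```

```text
x [-24 -21 -18 -15 -12  -9  -6  -3   0   3   6   9  12  15  18  21  24]
-70 [ 62  46  45  49  91  97 112 146 152 154 134 108 100  96  96 100 101] sat [59 39 43 51 83 97 53 11  9 13  9  6 57 92 90 84 87]
-66 [ 68  48  45  54  93  94  88 118 144 150 131 110 109  96  98 100 100] sat [65 38 41 51 83 90 54  7  9 12  9  7 51 95 84 84 89]
-62 [ 67  47  47  53  81 100  95 130 150 146 118 106 105  98  98  96 103] sat [62 36 41 48 77 92 64  4  8  9 10 13 56 95 88 90 87]
-58 [ 63  46  46  41  72  93  90 112 128 117  89 104 105  98  98  98 100] sat [60 39 41 40 73 88 62 11  5 10  3  7 54 93 92 92 89]
-54 [ 67  45  49  49  63  76  51  72  80  74  77 106 118 103  99  96 100] sat [61 39 43 46 55 74 37  7  3  4  2  6 26 75 84 91 89]
4 [116 112 107 106 112 104 131 155 162 164 162 154 128 117 107 111 117] sat [ 8  7  6  7  8  8 11 10 11  9 11 12  9  9  8  8  8]
8 [111 111 112 105 122 142 137 143 146 149 152 158 170 164 113 112 114] sat [10 11  5  8  8 10 11 10 10 10 11 11 12 13  9  8  5]
12 [ 88 100 111 109 116 117 113 117 127 137 139 142 145 151 128 116 113] sat [ 7 10  8  7  8  8  9 10 10 10 10 11  9 11  9  6  8]
16 [ 71  84 101 108 100  72  84  98 119 138 137 129 125 136 125 111 121] sat [ 4  6  7  8  8  4 10  6 12 11 10  9  9 10  8  9 10]
20 [ 65  73  87  98  80  78  97 130 136 140 148 144 125 132 121 123 126] sat [ 3  5  6  6  6  6 13 15 15 16 17 17 12 11  9  9  9]
24 [ 57  76  85  93  87  79  92 104 116 119 118 124 126 160 125 124 122] sat [13  3  3  5  9  6 10  8 12 12 11 10 13 10  9  8  9]
28 [ 50  76  86  85  73  81 112 132 145 147 139 147 134 114 128 120 116] sat [30 16  3  5  8  6 13 15 15 17 16 15 12  8 11  9  8]
32 [ 65  86  90  61  66  87  92 110 113 120 100 140 157 129 102 112 111] sat [62 62 41  7  7 15 12 19 15 16 12 19 18 13  9  7  4]
36 [ 88  98  96  75  74  78  77  89  84  75  70  95 145 152 108 103 111] sat [86 96 91 34  9 18 15 19 18 15 13 18 21 17  9 10 10]
```

Call:
step_arm(commands=[[0, 0.5, 0.05, -1.0, 0, 0, 0], [0, 1, 0.1, -2, 0, 0, 0], [0, 1.55, 0.15, -3.15, 0, 0, 0], [0, 1.55, 0.15, -3.15, 0, 0, 0], [0, 1.55, 0.15, -3.15, 0, 0, 0]])

```text
time: 9.62
tool_pos: [0.4826, -0.1974, 0.199]
tool_rot: [-3.14, -0.439, 0.106]
contact_force: [0.2, 0.4, -1.7]
opening: 0.0331
grip_force: 49.9
```

```bash
cat > chk.py <<'E'
from h import *
from scipy.spatial.transform import Rotation as R
np.set_printoptions(precision=4,suppress=True)
I={n:read_camera(n)[:,:,::-1] for n in("wrist","scene","side")}
s=observe();print(s["time"],s["tool_pos"],s["tool_rot"],s["contact_force"])
w=crop(I["wrist"],260,170,120,75,5)
b=crop(I["scene"],215,100,56,45,7)[:,:300]
# side view turned so that the tool axis is upright
T=R.from_euler("xyz",[3.1416,-.44,.105]).as_matrix(); X,Y,Z=T.T; N=np.array([.514,-.196,.129])
q=np.float32([proj("side",v) for v in(N,N+.01*X,N-.01*Z)])
A=cv2.getAffineTransform(q,np.float32([[250,230],[330,230],[250,150]]))
c=cv2.warpAffine(np.ascontiguousarray(I["side"]),A,(500,315),flags=cv2.INTER_CUBIC)  # 8 px/mm/10 scale
w=cv2.resize(w,(600,375))[:285]
t=np.zeros((600,800,3),np.uint8); t[:285,:600]=w; t[285:600,:500]=c; t[285:600,500:800]=b[:315]
cv2.imwrite("pics/t6.png",t)
E
python3 chk.py
```

```text
9.7667 [ 0.4827 -0.1987  0.2001] [ 3.141  -0.4407  0.1054] [ 0.2058 -0.1515 -2.1019]
```

View pics/t6.png

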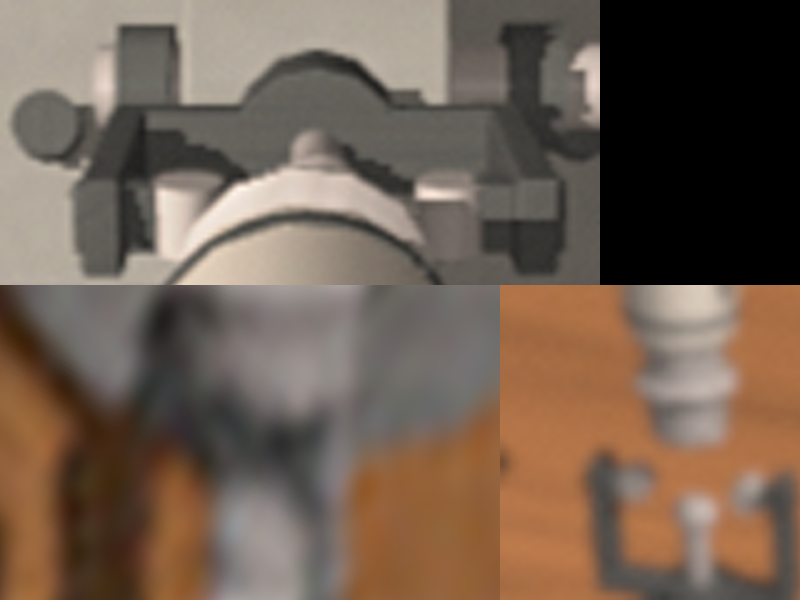

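The wrist crop shows the coupler centred near tile column 306, against 319 for the nipple and jaw midpoint. The scene crop shows the mouth at (690,430) above the head at (698,508). The sideways offset is about 1–2 mm, so I'll measure it numerically over several frames.

```bash
cat > lat.py <<'E'
from h import *
from scipy.spatial.transform import Rotation as R
np.set_printoptions(precision=2,suppress=True)
def edges(g,x0,x1):  # subpixel strongest gradient in [x0,x1)
    d=np.abs(np.gradient(g))[x0:x1]; k=int(np.argmax(d)); k=min(max(k,1),len(d)-2); w=d[k-1:k+2]; return x0+k+(w@[-1,0,1])/w.sum()
for i in range(4):
    m=camera_model("wrist"); s=observe(); I=read_camera("wrist").astype(float); g=I.mean(2)
    r1=g[207:211].mean(0); P=(edges(r1,270,281)+edges(r1,368,378))/2      # outer edges of the posts
    rl=g[212:215].mean(0); Ro=(edges(rl,288,296)+edges(rl,352,360))/2
    rows=[225,228,231]; G=[(edges(g[r],285,305),edges(g[r],338,365)) for r in rows]
    T=R.from_euler("xyz",s["tool_rot"]).as_matrix()
    tl=[]
    for u,v,z in((P,209,.137),):
        q=onz("wrist",u,v,z,m); tl.append((T.T@(q-s["tool_pos"]))[1]*1e3)
    o,d=ray("wrist",np.mean([sum(x)/2 for x in G]),228,m); o=T.T@(o-s["tool_pos"]);d=T.T@d; k=(.017-o[0])/d[0]
    print(s["time"],s["tool_pos"]*1e3,"posts",P,"roll",Ro,"grip",np.array(G).ravel(),"Y posts",tl,"Y coupler",(o+k*d)*1e3)
E
python3 lat.py; python3 - <<'E'
import cv2
a=cv2.imread("pics/t6.png")[:285,:600]
g=cv2.resize(a,(120,57),interpolation=cv2.INTER_AREA).mean(2).astype(int)
for r in(27,28,29,38,43,52,55): print(r+170,g[r,10:118])
E
```

```text
9.7667 [ 482.65 -198.66  200.05] posts 321.57085056033077 roll 321.09790243269356 grip [296.12 344.85 293.32 346.75 291.24 348.71] Y posts [np.float64(-0.00181632627918009)] Y coupler [17.   -1.15 -8.43]
9.8167 [ 482.57 -198.84  200.05] posts 320.34613904609444 roll 320.9352786523077 grip [296.13 344.85 293.29 346.84 291.24 348.7 ] Y posts [np.float64(-0.8359025438672898)] Y coupler [17.   -1.13 -8.42]
9.8667 [ 482.51 -198.99  200.  ] posts 320.29974460635856 roll 320.85843875718683 grip [296.12 344.84 293.26 346.73 291.24 348.67] Y posts [np.float64(-0.8941098069096569)] Y coupler [17.   -1.17 -8.46]
9.9167 [ 482.43 -199.06  199.87] posts 320.28929119942774 roll 320.80747456352196 grip [296.13 347.79 293.26 346.88 291.7  348.67] Y posts [np.float64(-0.8920888854177458)] Y coupler [17.   -0.89 -8.42]
197 [104 106 106 106  92  62  62  80  86  85  73  63  63  63  62  61  50  39
  35  48  54  52  50  52  51  52  59  84  99 101  99 100  99  98  97  98
  99  98  97  97  98  97  97  97  98  96  97  96 102 129 153 155 143 126
 108  91  85  91  96  98  97  97  96  95  97  96  97  95  95  97 
[... 2112 characters left out ...]
7 172 170 167 163 160 158 153 150 148
 145 141 139 135 131 129 126 121 119 116 116 114 112 110 108 105 104 101
  80  58  64  83  89  85  87  93  95  91  90  92  92  93  92  91  93  92
  92  90  69  47  49  50  49  50  50  47  50  66  85  91  90  90  90  89]
225 [173 171 170 169 171 171 159 140 131 132 132 132 131 131 153 169 171 171
 171 170 171 174 170 148 111 105 146 191 207 208 205 203 202 200 199 196
 194 191 189 187 186 184 182 178 176 172 168 166 164 160 158 153 151 147
 144 141 137 135 131 127 125 122 120 117 117 115 114 110 110 107 104 103
  99  98  89  69  49  56  79  91  91  92  93  93  92  92  89  90  90  90
  91  91  91  85  81  81  81  83  81  83  83  89  91  89  89  87  89  89]
```

After the sway settles, the coupler and nipple agree sideways to about 0.2 mm. I'll advance along the nipple axis with a small +X nudge.

Call:
step_arm(commands=[[0, 0.2, 0.02, -0.4, 0, 0, 0], [0, 0.45, 0.05, -0.9, 0, 0, 0], [0, 0.68, 0.07, -1.34, 0, 0, 0], [0, 0.68, 0.07, -1.34, 0, 0, 0], [0, 0.68, 0.07, -1.34, 0, 0, 0]])

```text
time: 10.38
tool_pos: [0.489, -0.198, 0.1852]
tool_rot: [-3.14, -0.439, 0.104]
contact_force: [-0.0, -0.3, -2.7]
opening: 0.033
grip_force: 49.9
```

Call:
step_arm(commands=[[0, 0, 0, 0, 0, 0, 0], [0, 0.1, 0.01, -0.2, 0, 0, 0], [0, 0.2, 0.02, -0.4, 0, 0, 0], [0, 0.3, 0.03, -0.6, 0, 0, 0], [0, 0.42, 0.045, -0.9, 0, 0, 0]])

```text
time: 10.8
tool_pos: [0.4935, -0.1979, 0.1768]
tool_rot: [-3.142, -0.44, 0.104]
contact_force: [-0.6, 0.2, -1.8]
opening: 0.0329
grip_force: 49.9
```

Call:
step_arm(commands=[[0, 0, 0, 0, 0, 0, 0], [0, 0.05, 0.005, -0.1, 0, 0, 0], [0, 0.1, 0.01, -0.2, 0, 0, 0], [0, 0.15, 0.015, -0.3, 0, 0, 0], [0, 0.21, 0.02, -0.45, 0, 0, 0]])

```text
time: 11.22
tool_pos: [0.4954, -0.1976, 0.1723]
tool_rot: [-3.141, -0.44, 0.104]
contact_force: [-2.0, 0.4, -2.9]
opening: 0.0329
grip_force: 49.9
```

Call:
step_arm(commands=[[0, 0.04, 0.005, -0.1, 0, 0, 0], [0, 0.09, 0.01, -0.2, 0, 0, 0], [0, 0.13, 0.015, -0.27, 0, 0, 0], [0, 0.13, 0.015, -0.27, 0, 0, 0]])

```text
time: 11.55
tool_pos: [0.4967, -0.1975, 0.1694]
tool_rot: [-3.141, -0.44, 0.104]
contact_force: [-1.5, 0.0, -4.5]
opening: 0.0333
grip_force: 49.9
```

Call:
step_arm(commands=[[0, 0.04, 0.005, -0.09, 0, 0, 0], [0, 0.085, 0.01, -0.18, 0, 0, 0], [0, 0.13, 0.015, -0.27, 0, 0, 0], [0, 0.13, 0.015, -0.27, 0, 0, 0]])

```text
time: 11.88
tool_pos: [0.4979, -0.1975, 0.1676]
tool_rot: [3.141, -0.44, 0.105]
contact_force: [-7.0, -0.0, 4.8]
opening: 0.0331
grip_force: 50.0
```

Call:
step_arm(commands=[[0, 0.04, 0.005, -0.09, 0, 0, 0], [0, 0.085, 0.01, -0.18, 0, 0, 0], [0, 0.13, 0.015, -0.27, 0, 0, 0], [0, 0.13, 0.015, -0.27, 0, 0, 0]])

```text
time: 12.22
tool_pos: [0.4992, -0.1973, 0.1647]
tool_rot: [3.141, -0.44, 0.104]
contact_force: [-5.8, 0.5, 2.3]
opening: 0.033
grip_force: 49.9
```

Call:
step_arm(commands=[[0, -0.04, 0, -0.02, 0, 0, 0], [0, -0.07, -0.005, -0.03, 0, 0, 0], [0, -0.07, -0.005, -0.03, 0, 0, 0]])

```text
time: 12.47
tool_pos: [0.4989, -0.1974, 0.1646]
tool_rot: [3.141, -0.441, 0.104]
contact_force: [-4.5, -0.4, 4.2]
opening: 0.0331
grip_force: 49.9
```

```bash
cat > chk2.py <<'E'
from h import *
import sys
I={n:read_camera(n)[:,:,::-1] for n in("wrist","scene","side")}
s=observe();print(s["time"],s["tool_pos"],s["tool_rot"],s["contact_force"])
import pickle; pickle.dump(I,open("I7.pkl","wb"))
g=I["scene"].mean(2); sat=I["scene"].max(2).astype(int)-I["scene"].min(2)
print((g[108:142,228:258]).astype(int)); 
E
python3 chk2.py
```

```text
12.6167 [ 0.49890648 -0.19737881  0.16440678] [ 3.14131769 -0.44071569  0.10416047] [-3.70497172 -0.1315317   4.82858116]
[[159 151 129 ... 100  99 107]
 [156 152 135 ... 110 104 112]
 [156 154 138 ... 121 111 116]
 ...
 [102  83  74 ...  80  84  95]
 [106  87  77 ...  81  83  93]
 [105  89  79 ...  80  82  94]]
```

The side load is relieved, with about 7.7 N axial and 0.5 N lateral. I'll keep pressing along the axis.

Call:
step_arm(commands=[[0, 0.04, 0.005, -0.09, 0, 0, 0], [0, 0.085, 0.01, -0.18, 0, 0, 0], [0, 0.085, 0.01, -0.18, 0, 0, 0]])

```text
time: 12.87
tool_pos: [0.4998, -0.1973, 0.1621]
tool_rot: [-3.141, -0.44, 0.104]
contact_force: [0.4, -0.4, 2.1]
opening: 0.0335
grip_force: 49.9
```

Call:
step_arm(commands=[[0, 0.04, 0.005, -0.09, 0, 0, 0], [0, 0.085, 0.01, -0.18, 0, 0, 0], [0, 0.085, 0.01, -0.18, 0, 0, 0]])

```text
time: 13.12
tool_pos: [0.5006, -0.1972, 0.1606]
tool_rot: [3.141, -0.44, 0.104]
contact_force: [-4.3, 0.1, 7.8]
opening: 0.0331
grip_force: 50.0
```

Call:
step_arm(commands=[[0, 0.04, 0.005, -0.09, 0, 0, 0], [0, 0.085, 0.01, -0.18, 0, 0, 0], [0, 0.085, 0.01, -0.18, 0, 0, 0]])

```text
time: 13.37
tool_pos: [0.5014, -0.1972, 0.159]
tool_rot: [3.141, -0.441, 0.104]
contact_force: [-5.4, -0.6, 8.9]
opening: 0.0329
grip_force: 50.0
```

Call:
step_arm(commands=[[0, 0.02, 0.002, -0.04, 0, 0, 0], [0, 0.055, 0.005, -0.12, 0, 0, 0], [0, 0.055, 0.005, -0.12, 0, 0, 0], [0, 0.055, 0.005, -0.12, 0, 0, 0], [0, 0.055, 0.005, -0.12, 0, 0, 0]])

```text
time: 13.78
tool_pos: [0.5019, -0.1971, 0.158]
tool_rot: [3.141, -0.441, 0.104]
contact_force: [-6.0, 0.6, 9.7]
opening: 0.033
grip_force: 50.0
```

Call:
step_arm(commands=[[0, 0, 0, 0, 0, 0, 0], [0, 0, 0, 0, 0, 0, 0], [0, 0, 0, 0, 0, 0, 0], [0, 0, 0, 0, 0, 0, 0], [0, 0, 0, 0, 0, 0, 0]])

```text
time: 14.2
tool_pos: [0.5019, -0.1971, 0.158]
tool_rot: [3.141, -0.441, 0.104]
contact_force: [-5.8, -0.8, 9.9]
opening: 0.033
grip_force: 50.0
```

Call:
step_arm(commands=[[0, 0, 0, 0, 0, 0, 0], [0, 0, 0, 0, 0, 0, 0], [0, 0, 0, 0, 0, 0, 0], [0, 0, 0, 0, 0, 0, 0], [0, 0, 0, 0, 0, 0, 0]])

```text
time: 14.62
tool_pos: [0.5019, -0.1971, 0.158]
tool_rot: [3.141, -0.441, 0.104]
contact_force: [-6.7, -0.8, 10.2]
opening: 0.0329
grip_force: 50.0
```

Call:
step_arm(commands=[[0, 0, 0, 0, 0, 0, 0], [0, 0, 0, 0, 0, 0, 0], [0, 0, 0, 0, 0, 0, 0], [0, 0, 0, 0, 0, 0, 0], [0, 0, 0, 0, 0, 0, 0]])

```text
time: 15.03
tool_pos: [0.5019, -0.1971, 0.158]
tool_rot: [3.141, -0.441, 0.104]
contact_force: [-6.8, -0.3, 10.2]
opening: 0.0329
grip_force: 50.0
```

Call:
step_arm(commands=[[0, 0, 0, 0, 0, 0, 0], [0, 0, 0, 0, 0, 0, 0], [0, 0, 0, 0, 0, 0, 0], [0, 0, 0, 0, 0, 0, 0], [0, 0, 0, 0, 0, 0, 0]])

```text
time: 15.45
tool_pos: [0.5019, -0.1971, 0.158]
tool_rot: [3.141, -0.441, 0.104]
contact_force: [-6.1, -0.5, 9.9]
opening: 0.0329
grip_force: 50.0
```

Call:
step_arm(commands=[[0, 0, 0, 0, 0, 0, 0], [0, 0, 0, 0, 0, 0, 0], [0, 0, 0, 0, 0, 0, 0], [0, 0, 0, 0, 0, 0, 0], [0, 0, 0, 0, 0, 0, 0]])

```text
time: 15.87
tool_pos: [0.5019, -0.1971, 0.158]
tool_rot: [3.141, -0.441, 0.104]
contact_force: [-7.3, 0.8, 9.1]
opening: 0.0332
grip_force: 50.0
```

Call:
step_arm(commands=[[0, 0, 0, 0, 0, 0, 0], [0, 0, 0, 0, 0, 0, 0], [0, 0, 0, 0, 0, 0, 0], [0, 0, 0, 0, 0, 0, 0], [0, 0, 0, 0, 0, 0, 0]])

```text
time: 16.28
tool_pos: [0.5019, -0.1971, 0.158]
tool_rot: [3.141, -0.441, 0.104]
contact_force: [-5.5, 0.6, 10.2]
opening: 0.033
grip_force: 50.0
```

Call:
step_arm(commands=[[0, 0, 0, 0, 0, 0, 0], [0, 0, 0, 0, 0, 0, 0], [0, 0, 0, 0, 0, 0, 0], [0, 0, 0, 0, 0, 0, 0], [0, 0, 0, 0, 0, 0, 0]])

```text
time: 16.7
tool_pos: [0.5019, -0.1971, 0.158]
tool_rot: [3.141, -0.441, 0.104]
contact_force: [-6.3, 0.1, 9.2]
opening: 0.0331
grip_force: 50.0
```

```bash
python3 - <<'E'
from cell import *
s=observe(); print(s["time"],s["tool_pos"],s["contact_force"],s["grip_force"],s["opening"])
print(hand_in())
E
```

```text
16.7 [ 0.50188233 -0.19711164  0.15799463] [-6.26231401  0.09211073  9.1879794 ] 49.96041601058096 0.03308412005448926
the job is handed in; nothing more can be done
None
```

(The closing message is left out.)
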